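# Brake the loaded bottle trolley, free the empty one

### The arm

A 6-joint arm with a two-finger parallel gripper is mounted at the origin on a cart in front of the work surface, level with it; the furniture and walls round the work are solid. World frame = base frame: x ahead of the robot, y to its left, z up, the work surface at z = 0. Lengths are in mm, angles in rad, forces in N, time in s.
With the tool pointing down it reaches from about 300 to 775 mm from the base axis. Payload 14.6 kg.
Tool frame: the origin (TCP) lies on the centre line of the jaws, within the pads' length; the fingertips stand 19 mm ahead of it and the grasp point (between the pads) is the TCP (bot.tip_reach is the distance from the TCP to the fingertips, in mm); y points along the fingers, x is the direction in which the jaws open and shut, and the axes are right-handed (so a half turn about y gives the same grasp; the last joint's range is limited). The gripper opens to 85 mm and grips with 20 to 120 N. Pads are 22 mm wide; open, the fingers measure 114 mm over their backs; the gripper's body (76 mm by 85 mm) begins 54 mm behind the grasp point. The pads swing forward as they close: fully open they stand 13 mm farther back than shut.
Start: joints at [1.262, 0.3, 1.521, -0, 1.321, -0.067], TCP at [131.696, 533.99, 250.281] pointing down, gripper open.
Joint ranges: [-3.03, 3.03], [-0.79, 2.21], [0.23, 2.52], [-1.04, 4.18], [0, 3.07], [-2.55, 2.55]. Speed limits (rad/s): [2.22, 2.22, 2.57, 3.14, 3.14, 3.14].

### API

Orientations are given as a unit quaternion [w, x, y, z].
In Python, from rig import bot gives the robot as it stands. Calls block until the motion is done:
- bot.move_to(position, orientation): joint-space move of the TCP to a pose.
- bot.servo_line(position, attitude=None, speed=150, until_force=None): straight line of the TCP; attitude=None keeps the orientation; speed is the mean speed in mm/s. With until_force (N) it stops when the force on the tool has changed by that much, and returns True; else False.
- bot.move_joints(angles): joint-space move.
- bot.move_gripper(opening, grip_force=None): finger opening in mm; grip_force is the grip in N (None keeps the last); returns when the fingers have stopped.
- bot.dwell(seconds).
- bot.ik(position, orientation): joint angles nearest the present ones, or None.
- bot.read_state(): the state.
- bot.read_camera(name): name is "scene" or "top" or "wrist"; returns a dict with "image" (480x640x3 uint8, blue, green, red), "depth" (480x640 float32, mm along the optical axis (not along the pixel's ray), 0 where there is no reading), "fovy" (degrees; the focal length in pixels is half the picture's height over the tangent of half this angle, whatever the lens; pixels are square), "cx", "cy" (the principal point, pixels), "eye" and "attitude" of the camera in the world; the wrist camera has in their place "mount" (4x4, takes a point from camera to tool coordinates, whose origin is the TCP and whose axes are the tool frame's). Camera axes: x right, y down, z forward; pixel columns grow to the right and rows downward; lengths in mm; the calibration is good to about 2 mm. A picture is of the moment at which its call begins: read the wrist's pose just before it.
A pose or a line that the arm cannot do raises bot.MotionError and nothing moves.
- bot.finish_job(): hands the job in, once; it reports no verdict.
The state is a dict: "clock": time; "joint_positions": joint angles; "qvel": joint speeds; "effort": joint torques, N m; "ee_pos": TCP position; "tool_rot": TCP orientation; "ft_force": force on the tool from outside, world axes, zero at the start; "moment": the same for the moment, N m; "grip_width": finger opening in mm.
Only numpy, scipy, OpenCV 4.12 (cv2) and the standard library are available. Lean on these libraries where they do the work, as an engineer would, in place of code of your own. Each camera call takes 0.05 s, during which the arm holds its last target.

### The job

Two small three-wheeled bottle trolleys stand on the bench, each with a hinged brake pedal at its front. First push the pedal of the trolley that carries the bottle fully down, so that its wheel is locked; then flick the pedal of the empty trolley fully up, so that its wheel is free. The bottle must stay standing on its trolley.

Things in the scene. Friction and masses are not known exactly. Their poses are not given: they have to be found in the camera images.
- loaded_brake (a joint): brake hinge of the trolley that carries the bottle. 0 rad = fully up (released), 0.84 = fully down (locked); at value q the lever rises from the hinge at 0.70 - q rad above level. Starts near 0. Friction of 0.1 N m (1.5 N at the pedal) keeps it where it is left; no spring. The level hinge axis is 62 mm above the bench, 6 mm ahead of the deck. The trolley is fixed to the bench.
- loaded_brake_pedal (a point): centre of the loaded trolley's black ribbed pedal: 34 mm long, 24 wide, 9 thick, at the end of a steel arm 14 mm wide. x points along the lever to the hinge axis, 65 mm away (away from the robot, trolley turned up to 0.27 rad); y lies across the pedal, z out of its top. The pedal ends 17 mm beyond this point. Below the arm, up to 40 mm ahead of the hinge, is the front wheel.
- empty_brake (a joint): brake hinge of the empty trolley, same make and values as loaded_brake (0 = fully up, released; 0.84 rad = fully down, locked). Starts near 0.84. Both trolleys have a deck 140 mm long and 100 mm wide with a rim 64 mm high; which stands left and which right varies.
- empty_brake_pedal (a point): centre of the empty trolley's pedal; same sizes and axes as the other pedal. Fully down it is 53 mm above the bench, with free space under and beside it, so it can be pinched across its 24 mm width from above and lifted along its arc.
- bottle_mid (a point): centre, half-way up, of the dark reagent bottle, 47 mm in diameter and 92 mm tall, that stands loose on the loaded trolley's deck (deck floor 51 mm above the bench); z is the bottle's axis. (Bystander to keep clear of: a heavy microtome, up to 370 mm tall, stands left of the trolleys, over about x 0.47 to 0.98, y -0.04 to 0.40; pass round its front, robot side.)
Things that resemble listed ones, but are neither listed nor needed, are in the scene too. What is shaped like the part that bears bottle_mid but yellow is not meant.

How it is judged (in metres and radians):
On the way, in this order (a step that is already met when the one before it is completed fails the run):
1. the loaded trolley's pedal is pushed down (value of joint loaded_brake above 0.67 rad and value of joint empty_brake above 0.5 rad), for 0.2 s.
2. the empty trolley's pedal is flicked up (value of joint empty_brake below 0.17 rad), for 0.2 s.
At the end, for the whole second after the job is handed in: The loaded trolley's pedal is within 10 degrees of fully down (joint above 0.67), the empty trolley's within 10 degrees of fully up (joint below 0.17), and the bottle stands on its trolley, upright within 10 degrees, its centre under 200 mm from that trolley's pedal (value of joint loaded_brake above 0.67 rad and value of joint empty_brake below 0.17 rad and angle between bottle_mid's own z axis and vertical below 0.17 rad and distance between bottle_mid and loaded_brake_pedal below 0.2 m); the robot touches nothing.
It fails at once if the bottle is tipped by more than 30 degrees (angle between bottle_mid's own z axis and vertical above 0.52 rad).
It also fails if it takes over 45 s, if anything falls off the work surface, if the arm or the gripper's body presses on something with over 40 N, if the wrist force passes 120 N, or if a joint passes its speed limit or range.

## Working session

There is one attempt and no reset: what is moved stays moved. The work goes in short steps, each a Python script; the robot and the scene stay as the last script left them, time stands still between calls to the robot, and variables do not carry over. Pictures are saved under pics/ and viewed, and the job is handed in when it is done.

```bash
ls; mkdir -p pics; python3 - <<'E'
from rig import bot
import cv2,numpy as np,pickle
for n in ["scene","top"]:
    c=bot.read_camera(n); cv2.imwrite(f"pics/{n}0.png",c["image"]); pickle.dump(c,open(f"{n}0.pkl","wb"))
    print(n,c["fovy"],c["cx"],c["cy"],c["eye"],c["attitude"])
s=bot.read_state();print(s["clock"],s["ee_pos"],s["tool_rot"],s["grip_width"],bot.tip_reach)
E
```

```text
pics
scene 47.5100926984678 313.7147405242976 239.576379927115 [139.26265552 386.01373421 654.8856839 ] [ 0.14936345 -0.300963    0.83945574 -0.42711345]
top 51.087904989021425 322.6994543293746 231.23154605327358 [ 436.59928915 -215.83830715  932.91241817] [-0.07543237  0.70720626 -0.69903041  0.07433533]
0.1 [131.62648539 533.80986921 249.75877814] [-0.5564234   0.55686824  0.43573192 -0.43638109] 85.58954622902108 19.0
```

View pics/scene0.png

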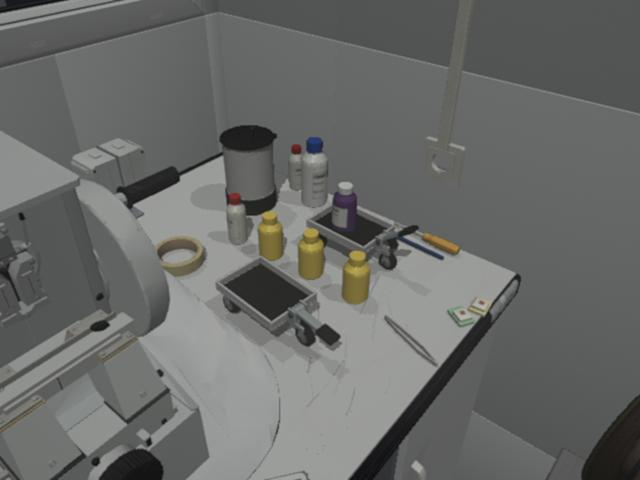

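View pics/top0.png

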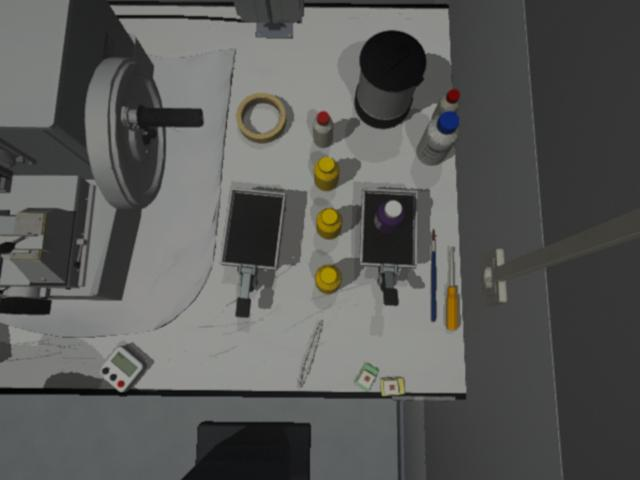

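The loaded trolley is on the right in the top view, with its raised pedal near (390,297). The empty one is on the left, with its lowered pedal near (243,307). Yellow bottles stand between them.

```bash
cat > h.py <<'E'
import numpy as np,cv2
from scipy.spatial.transform import Rotation as R
def rot(q): return R.from_quat(q,scalar_first=True).as_matrix()
def cloud(c,Rw=None,t=None):
    h=c["image"].shape[0]; f=h/2/np.tan(np.radians(c["fovy"])/2)
    v,u=np.mgrid[:480,:640]; d=c["depth"].astype(float)
    P=np.stack([(u-c["cx"])/f*d,(v-c["cy"])/f*d,d],-1)
    if Rw is None: Rw=rot(c["attitude"]);t=np.array(c["eye"])
    P=P@Rw.T+t; P[d==0]=np.nan
    return P
E
python3 - <<'E'
from h import *
import pickle
c=pickle.load(open("top0.pkl","rb"));P=cloud(c);im=c["image"].astype(int)
np.set_printoptions(precision=1,suppress=True,linewidth=150)
for n,uv in dict(lp=(390,297),ep=(243,307),ldeckTL=(361,190),ldeckBR=(415,265),edTL=(229,190),edBR=(283,190),e3=(224,263),e4=(277,266),bench=(330,320)).items():
    print(n,P[uv[1],uv[0]])
for n,(u0,u1,v0,v1) in dict(lp=(378,402,270,310),ep=(230,260,268,320)).items():
    Q=P[v0:v1,u0:u1].reshape(-1,3);g=im[v0:v1,u0:u1].max(-1).reshape(-1)
    m=(g<60)&(Q[:,2]>40)&(Q[:,2]<140)
    q=Q[m];print(n,m.sum(),q.mean(0),q.min(0),q.max(0))
    r=cv2.minAreaRect(q[:,:2].astype(np.float32));print(r)
    A=np.c_[q[:,:2],np.ones(len(q))];print(np.linalg.lstsq(A,q[:,2],rcond=None)[0])
    m2=(g>=75)&(Q[:,2]>50)&(Q[:,2]<140);q=Q[m2];print(" arm",m2.sum(),q.mean(0),q.min(0),q.max(0))
im2=cv2.resize(c["image"][170:330,210:430],(800,582),interpolation=cv2.INTER_CUBIC);cv2.imwrite("pics/topz.png",im2)
E
```

```text
lp [ 505.8 -325.   105.8]
ep [489.6 -77.7  59.9]
ldeckTL [ 721.1 -286.6   -3.5]
ldeckBR [ 565.5 -375.3   63. ]
edTL [717.2 -30.9  -0.4]
edBR [ 719.6 -135.1   -4.3]
e3 [565.2 -41.5  63.1]
e4 [ 562.5 -133.3   52.2]
bench [ 471.6 -228.5   -1.3]
lp 254 [ 511.3 -325.   101.8] [ 493.8 -340.5   45.7] [ 555.5 -311.9  117.9]
((524.9951782226562, -327.2545471191406), (62.23350524902344, 28.213960647583008), 2.340380907058716)
[ -1.    0.1 641.8]
 arm 134 [ 536.  -326.9   81.8] [ 492.4 -344.9   61.2] [ 556.  -313.4  114. ]
ep 280 [499.2 -80.   57.3] [474.2 -99.8  40.4] [558.4 -65.3  67.6]
((517.471923828125, -79.65061950683594), (27.432790756225586, 87.2633056640625), 79.50228881835938)
[-0.1  0.1 94.2]
 arm 325 [530.9 -79.7  62.8] [472.7 -95.7  50. ] [556.7 -63.2  72.4]
```

View pics/topz.png

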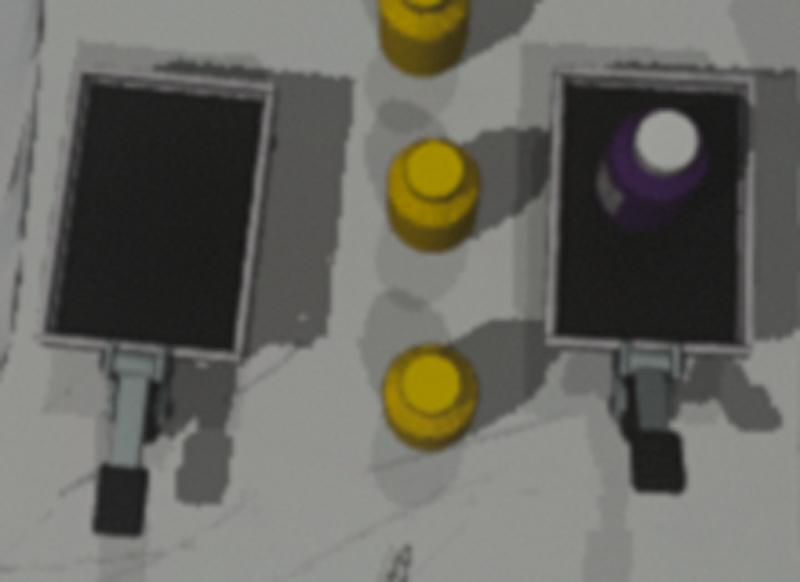

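The zoomed view shows clean deck rims on both trolleys. I'll ray-cast the rim corners and pedal corners to get yaw and hinge positions.

```bash
cat >> h.py <<'E'
def ray(c,u,v,z):
    f=240/np.tan(np.radians(c["fovy"])/2); d=rot(c["attitude"])@np.array([(u-c["cx"])/f,(v-c["cy"])/f,1]); e=np.array(c["eye"])
    return e+d*(z-e[2])/d[2]
E
python3 - <<'E'
from h import *
import pickle
np.set_printoptions(precision=3,suppress=True)
c=pickle.load(open("top0.pkl","rb"))
def z(p,h): return ray(c,210+(p[0]+.5)/3.636-.5,170+(p[1]+.5)/3.636-.5,h)[:2]
for n,k,ped,hz in [("E",[(82,72),(272,82),(240,355),(43,342)],[(97,466),(148,468),(143,535),(93,530)],56),("L",[(556,71),(751,80),(750,353),(547,344)],[(630,433),(682,433),(684,492),(637,491)],107)]:
    C=np.array([z(p,64) for p in k]); print(n,C)
    fr=(C[2]+C[3])/2;bk=(C[0]+C[1])/2;d=bk-fr;L=np.linalg.norm(d)
    w=C[3]-C[2];print(" len",L,"wid",np.linalg.norm(w),"yaw",np.arctan2(d[1],d[0]),"yaw from front",np.arctan2(-w[0],w[1]),"back", np.arctan2(-(C[0]-C[1])[0],(C[0]-C[1])[1]))
    cen=C.mean(0);y=np.arctan2(d[1],d[0]);u=np.array([np.cos(y),np.sin(y)])
    H=cen-u*76;print(" cen",cen,"hinge",H)
    q=0.84 if n=="E" else 0
    a=.7-q;pc=H-u*65*np.cos(a);print(" pedal pred",pc,62+65*np.sin(a),"img",np.mean([z(p,hz) for p in ped],0))
E
```

```text
E [[ 698.95   -49.355]
 [ 694.883 -143.68 ]
 [ 558.581 -132.112]
 [ 563.768  -37.331]]
 len 136.2535135859563 wid 94.9231768021563 yaw -0.08668425006843417 yaw from front -0.054672890607370565 back -0.043085396639716174
 cen [629.045 -90.619] hinge [553.331 -84.04 ]
 pedal pred [489.208 -78.467] 52.92969754812463 img [489.738 -76.541]
L [[ 702.183 -284.304]
 [ 698.657 -380.831]
 [ 562.387 -376.6  ]
 [ 565.61  -279.295]]
 len 136.49969674150543 wid 97.35859315313306 yaw -0.03385236928120948 yaw from front -0.03310660693022907 back -0.03651851523450021
 cen [ 632.209 -330.258] hinge [ 556.253 -327.685]
 pedal pred [ 506.567 -326.003] 103.87414967044992 img [ 506.168 -325.998]
```

```bash
cat >> h.py <<'E'
GE=dict(H=np.array([553.3,-83.0]),yaw=-0.09)
GL=dict(H=np.array([556.3,-327.7]),yaw=-0.034)
def tool(yaw,tilt=0,sgn=1):
    # tilt>0: fingers point down & away from robot (along +u)
    u=np.array([np.cos(yaw),np.sin(yaw),0]);n=np.array([-np.sin(yaw),np.cos(yaw),0])*sgn
    y=np.array([0,0,-1])*np.cos(tilt)+u*np.sin(tilt)
    M=np.c_[n,y,np.cross(n,y)]
    return R.from_matrix(M).as_quat(scalar_first=True)
def lev(G,q,r=65,off=0):
    a=.7-q;u=np.array([np.cos(G["yaw"]),np.sin(G["yaw"])])
    h=r*np.cos(a)-off*np.sin(a)
    return np.r_[G["H"]-u*h, 62+r*np.sin(a)+off*np.cos(a)]
E
python3 - <<'E'
from h import *
import pickle
from rig import bot
np.set_printoptions(precision=2,suppress=True)
c=pickle.load(open("top0.pkl","rb"));P=cloud(c).reshape(-1,3)
for x in range(400,640,40):
    print(x,[(y,int(np.nanmax(np.r_[-99,P[(abs(P[:,0]-x)<20)&(abs(P[:,1]-y)<10)][:,2]]))) for y in range(-60,100,20)])
for s in (1,-1):
    print("push",s,bot.ik(lev(GL,.84,off=4.5)+[0,0,20],tool(GL["yaw"],0,s)), bot.ik([380,-200,250],tool(GL["yaw"],0,s)))
    for q,qs in ((.84,.84),(0,0)):
        for t in (.6,.3,0,-.3,-.5):
            j=bot.ik(lev(GE,q),tool(GE["yaw"],t,s)); print(s,q,t,None if j is None else np.array(j))
E
```

```text
400 [(-60, 3), (-40, 4), (-20, 3), (0, 4), (20, 3), (40, 4), (60, 3), (80, 3)]
440 [(-60, 2), (-40, 3), (-20, 3), (0, 3), (20, 3), (40, 2), (60, 2), (80, 13)]
480 [(-60, 61), (-40, 3), (-20, 4), (0, 3), (20, 16), (40, 15), (60, 13), (80, 13)]
520 [(-60, 60), (-40, 3), (-20, 2), (0, 21), (20, 19), (40, 14), (60, 11), (80, 12)]
560 [(-60, 71), (-40, 66), (-20, 25), (0, 24), (20, 17), (40, 13), (60, 12), (80, 11)]
600 [(-60, 55), (-40, 66), (-20, 25), (0, 25), (20, 17), (40, 13), (60, 10), (80, 11)]
push 1 [-0.65  0.58  1.56 -0.    1.01 -2.18] [-0.57  0.03  1.84 -0.    1.28 -2.11]
1 0.84 0.6 None
1 0.84 0.3 [-0.25  0.35  2.02  0.11  0.47 -1.82]
1 0.84 0 [-0.23  0.45  1.84 -0.    0.85 -1.71]
1 0.84 -0.3 [-0.21  0.58  1.65 -0.04  1.21 -1.68]
1 0.84 -0.5 [-0.21  0.68  1.53 -0.06  1.43 -1.66]
1 0 0.6 [-0.27  0.22  2.13  0.49  0.22 -2.2 ]
1 0 0.3 [-0.25  0.28  1.96  0.08  0.61 -1.79]
1 0 0 [-0.23  0.39  1.78 -0.    0.98 -1.71]
1 0 -0.3 [-0.21  0.53  1.59 -0.04  1.32 -1.68]
1 0 -0.5 [-0.2   0.63  1.47 -0.05  1.54 -1.67]
push -1 [-0.65  0.58  1.56 -0.    1.01  0.96] [-0.57  0.03  1.84 -0.    1.28  1.03]
-1 0.84 0.6 [-0.28  0.32  2.19  1.18  0.11  0.23]
-1 0.84 0.3 [-0.25  0.35  2.02  0.11  0.47  1.32]
-1 0.84 0 [-0.23  0.45  1.84 -0.    0.85  1.43]
-1 0.84 -0.3 [-0.21  0.58  1.65 -0.04  1.21  1.47]
-1 0.84 -0.5 [-0.21  0.68  1.53 -0.06  1.43  1.48]
-1 0 0.6 [-0.27  0.22  2.13  0.49  0.22  0.94]
-1 0 0.3 [-0.25  0.28  1.96  0.08  0.61  1.35]
-1 0 0 [-0.23  0.39  1.78 -0.    0.98  1.43]
-1 0 -0.3 [-0.21  0.53  1.59 -0.04  1.32  1.46]
-1 0 -0.5 [-0.2   0.63  1.47 -0.05  1.54  1.47]
```

```bash
python3 - <<'E'
from h import *
from rig import bot
import pickle
np.set_printoptions(precision=3,suppress=True)
bot.servo_line([380,-120,260],speed=300)
bot.move_gripper(0)
o=tool(GL["yaw"],0,-1)
def tip(q,clr=0):
    p=lev(GL,q,off=4.5);p[2]+=11*np.tan(abs(.7-q))+clr+19;return p
bot.move_to(tip(0,60),o)
s=bot.read_state();print(s["clock"],s["ee_pos"],s["grip_width"],s["ft_force"])
c=bot.read_camera("wrist");cv2.imwrite("pics/w1.png",c["image"])
c=bot.read_camera("top");cv2.imwrite("pics/t1.png",c["image"])
E
```

```text
5.8417 [ 509.548 -325.947  195.74 ] -0.42883560360501954 [ 0.364  0.511 -0.326]
```

View pics/w1.png

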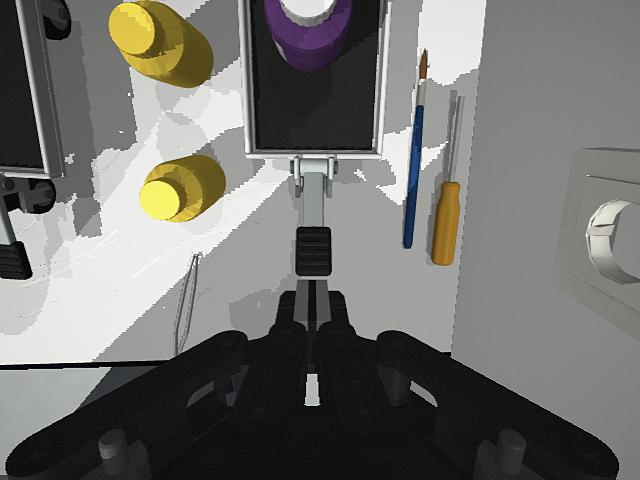

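View pics/t1.png

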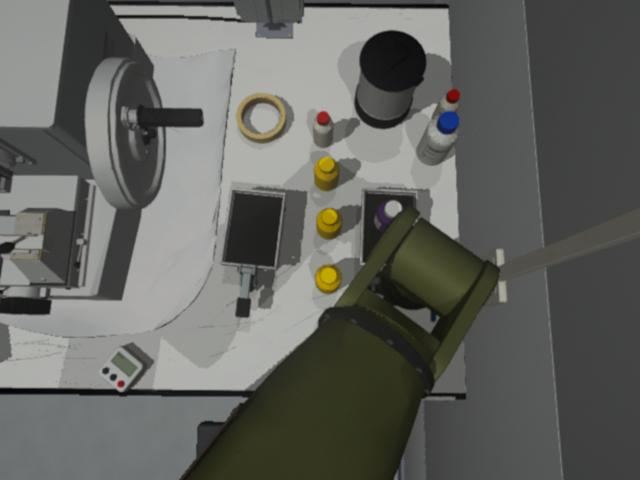

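The wrist view shows the fingers at column 313, lined up with the pedal at (313,250). I'll push along the arc.

```bash
python3 - <<'E'
from h import *
from rig import bot
np.set_printoptions(precision=3,suppress=True)
def tip(q,clr=0):
    p=lev(GL,q,off=4.5);p[2]+=11*np.tan(abs(.7-q))+clr+19;return p
def pr(l):
    s=bot.read_state();print(l,round(s["clock"],2),s["ee_pos"],s["ft_force"])
bot.servo_line(tip(0,4),speed=150);pr("near")
for q in (.2,.4,.6,.74):
    r=bot.servo_line(tip(q),speed=70,until_force=25);pr((q,r))
    if r:break
else:
    p=tip(.84,-6);r=bot.servo_line(p,speed=30,until_force=15);pr(("end",r))
s=bot.read_state();p=np.array(s["ee_pos"]);
bot.servo_line(p+[0,0,90],speed=200)
bot.servo_line(np.r_[400,p[1]+60,p[2]+110],speed=250)
pr("up")
c=bot.read_camera("wrist");cv2.imwrite("pics/w2.png",c["image"])
c=bot.read_camera("top");cv2.imwrite("pics/t2.png",c["image"])
import pickle;pickle.dump(c,open("t2.pkl","wb"))
E
```

```text
near 6.47 [ 509.762 -326.256  140.233] [-0.833 -0.756  0.667]
(0.2, False) 6.89 [ 501.235 -325.821  122.   ] [ 0.754 -0.59  -0.374]
(0.4, False) 7.26 [ 495.252 -325.504  107.38 ] [-0.625 -0.243  0.871]
(0.6, False) 7.62 [ 491.846 -325.373   92.473] [-0.08  -0.779  0.02 ]
(0.74, False) 7.92 [ 490.998 -325.346   82.79 ] [0.899 0.1   0.53 ]
('end', True) 8.25 [ 491.738 -325.823   76.814] [-5.364  4.226 14.407]
up 9.45 [ 399.998 -265.851  186.069] [ 0.269 -0.149  0.139]
```

View pics/w2.png

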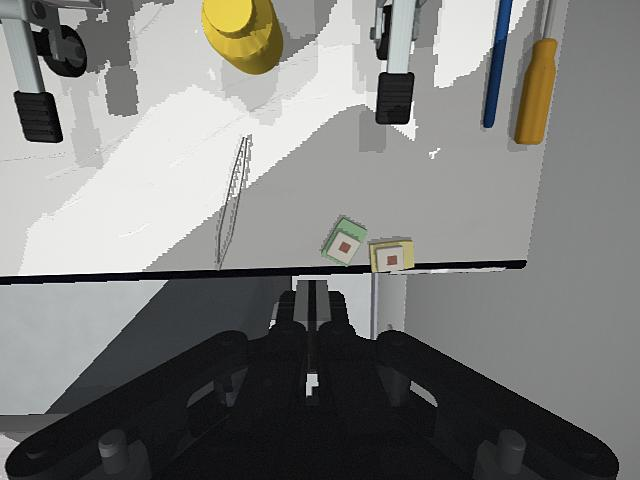

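View pics/t2.png

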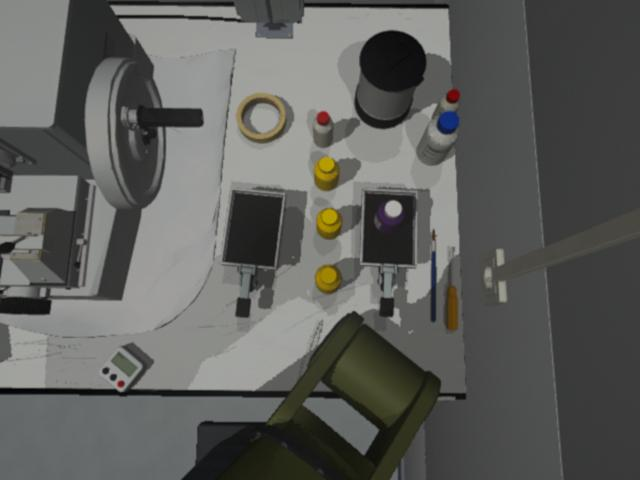

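The loaded pedal reached its stop: 14 N at tip height about 58 mm, as predicted. In the top view it now looks like the empty trolley's pedal, and the bottle is unmoved. Next I'll go above the empty pedal.

```bash
python3 - <<'E'
from h import *
from rig import bot
import pickle
np.set_printoptions(precision=1,suppress=True)
c=pickle.load(open("t2.pkl","rb"));P=cloud(c);print("loaded pedal",P[303:312:3,385:390:2].reshape(-1,3).mean(0),P[300,386],P[312,386])
bot.move_to(lev(GE,.84)+[-40,0,110],tool(GE["yaw"],0,-1))
bot.move_gripper(50,grip_force=30)
s=bot.read_state();c=bot.read_camera("wrist");cv2.imwrite("pics/w3.png",c["image"])
Rt=rot(s["tool_rot"]);M=np.array(c["mount"]);Rw=Rt@M[:3,:3];t=Rt@M[:3,3]+s["ee_pos"]
P=cloud(c,Rw,t);pickle.dump((c,P),open("w3.pkl","wb"))
g=c["image"].max(-1)
m=(g<70)&(P[...,2]>45)&(P[...,2]<75)&(P[...,0]<515)&(P[...,0]>460)&(abs(P[...,1]+78)<30)
q=P[m];print(s["clock"],m.sum(),np.median(q,0),cv2.minAreaRect(q[:,:2].astype(np.float32)),s["ee_pos"],s["grip_width"])
m=(g>110)&(P[...,2]>50)&(P[...,2]<75)&(P[...,0]<545)&(P[...,0]>512)&(abs(P[...,1]+80)<20)
q2=P[m];print(np.median(q2,0)); print("pred",lev(GE,.84,off=4.5))
E
```

```text
loaded pedal [ 494.4 -326.1   56.7] [ 504.4 -324.1   59.8] [ 484.2 -324.3   55.7]
10.8917 1635 [488.6 -77.   60.2] ((488.222412109375, -76.73067474365234), (22.826671600341797, 33.388427734375), 85.60983276367188) [449.2 -77.4 163. ] 50.098138296993774
[529.8 -80.3  63.4]
pred [488.6 -77.2  57.4]
```

View pics/w3.png

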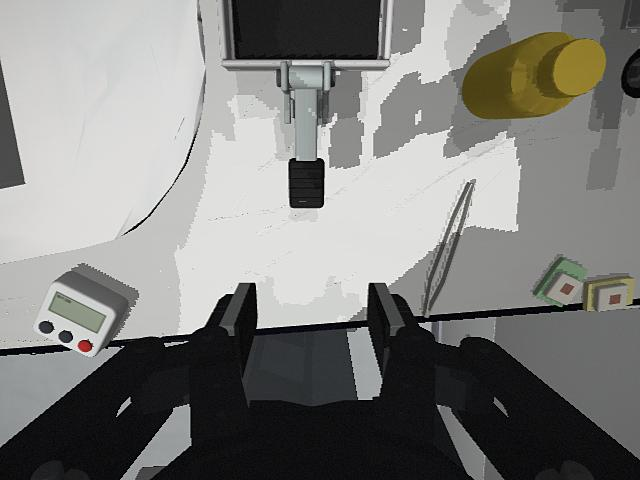

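The pedal at (306,182) measures within 1 mm of the prediction in plan, with yaw about -0.08. The loaded pedal's top is at 57 mm, so it is fully down. Now I'll pinch and lift along the arc.

```bash
python3 - <<'E'
from h import *
from rig import bot
import pickle
np.set_printoptions(precision=2,suppress=True)
def pr(l):
    s=bot.read_state();print(l,round(s["clock"],2),s["ee_pos"],s["ft_force"],round(s["grip_width"],1))
T=lambda q:.2-.7*(.84-q)/.84
o=tool(GE["yaw"],T(.84),-1)
bot.move_to(lev(GE,.84)+[-8,0,70],o)
bot.servo_line(lev(GE,.84),o,speed=120,until_force=15);pr("down")
bot.move_gripper(0,grip_force=30);pr("grip")
for q in (.7,.56,.42,.28,.14,.04):
    r=bot.servo_line(lev(GE,q),tool(GE["yaw"],T(q),-1),speed=60,until_force=30);pr((q,r))
    if r:break
if not r: r=bot.servo_line(lev(GE,-.02),tool(GE["yaw"],T(0),-1),speed=30,until_force=12);pr(("end",r))
c=bot.read_camera("top");cv2.imwrite("pics/t4.png",c["image"])
c=bot.read_camera("wrist");cv2.imwrite("pics/w4.png",c["image"])
E
```

```text
down 12.07 [489.58 -77.3   53.69] [-0.15  0.22  0.31] 50.3
grip 12.42 [489.53 -77.28  53.51] [0.74 0.58 2.77] 23.5
(0.7, False) 12.72 [489.13 -77.24  62.13] [ 3.53 -0.66  1.94] 23.6
(0.56, False) 13.02 [489.77 -77.32  70.75] [ 7.62 -1.21 -0.06] 23.7
(0.42, False) 13.32 [491.45 -77.45  79.27] [ 8.72 -0.93 -0.62] 23.4
(0.28, False) 13.62 [494.24 -77.68  87.55] [ 7.95 -0.91 -2.85] 23.6
(0.14, False) 13.92 [498.04 -78.03  95.38] [ 4.89 -1.07 -5.41] 23.3
(0.04, False) 14.18 [501.57 -78.32 100.87] [ 2.96 -0.68 -6.04] 23.5
('end', True) 14.38 [503.13 -78.48 102.98] [-4.38  0.56  3.89] 23.0
```

View pics/w4.png

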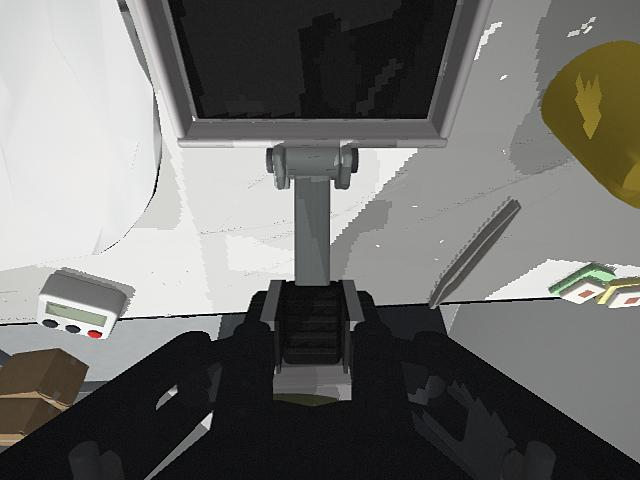

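The pedal is held raised between the pads at (310,320). I'll release it and back off along the tool axis.

```bash
python3 - <<'E'
from h import *
from rig import bot
import pickle
np.set_printoptions(precision=2,suppress=True)
bot.dwell(.3)
bot.move_gripper(50)
s=bot.read_state();a=rot(s["tool_rot"])[:,1];p=np.array(s["ee_pos"])-a*80
bot.servo_line(p,speed=120)
bot.servo_line([400,-80,260],tool(GE["yaw"],0,-1),speed=200)
bot.servo_line([340,-80,300],speed=200)
s=bot.read_state();print(s["clock"],s["ee_pos"],s["ft_force"])
c=bot.read_camera("top");cv2.imwrite("pics/t5.png",c["image"]);P=cloud(c)
g=c["image"].max(-1)
for n,(x,y) in dict(L=(494,-326),E=(505,-79)).items():
    m=(g<70)&(abs(P[...,0]-x)<22)&(abs(P[...,1]-y)<16)&(P[...,2]>40);q=P[m];print(n,m.sum(),np.median(q,0),q.min(0),q.max(0))
c=bot.read_camera("scene");cv2.imwrite("pics/s5.png",c["image"])
E
```

```text
17.4667 [340.7  -80.1  299.37] [ 0.23  0.81 -0.54]
L 280 [ 492.89 -324.38   56.48] [ 476.01 -337.1    46.72] [ 514.82 -312.9    62.39]
E 250 [505.66 -79.54 108.3 ] [490.93 -90.6   60.64] [526.36 -66.29 120.07]
```

View pics/t5.png

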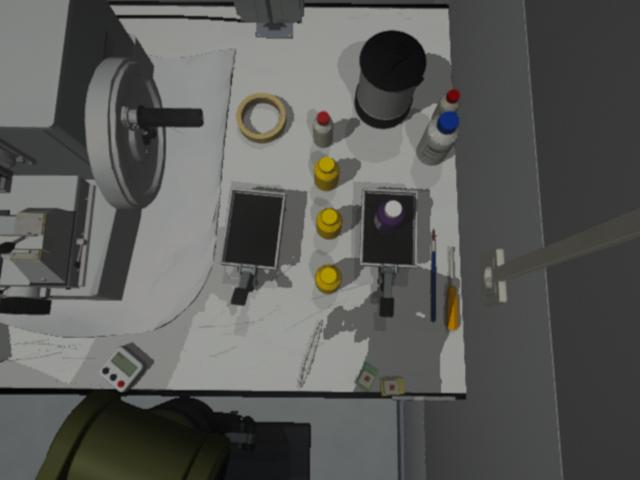

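View pics/s5.png

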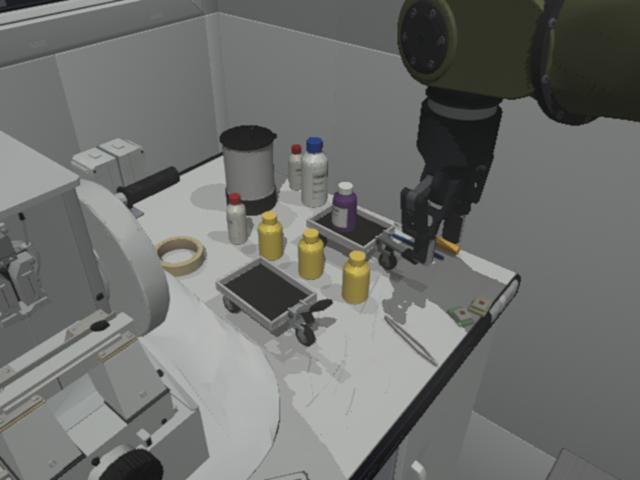

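The empty trolley's pedal is up: median top height 108 mm, where 107 is expected at q=0. The loaded pedal is down at 56.5 mm, and the bottle stands at (390,215) in the top view. The arm is clear, so I'll hand the job in.

```bash
python3 -c "
from rig import bot
bot.finish_job()"
```

```text
the job is handed in; nothing more can be done
```

I pushed the loaded trolley's pedal down with closed fingers until it met its stop (about 14 N on the tool). Then I pinched the empty trolley's pedal, lifted it along its arc to its upper stop, released it and backed away. I handed the job in at about 17.5 s on the robot's clock, well inside the 45 s limit.

My last checks, from the top camera's depth and the force reading:
- **Loaded pedal:** its top is at 56.5 mm, against 57.4 mm expected when fully down.
- **Empty pedal:** its top is at 108 mm, against about 107 mm expected when fully up.
- **Bottle:** it stands upright and in the same place on its trolley. I judged this from the pictures and did not measure its tilt.
- **Robot:** it is clear of everything, with under about 1 N on the tool.

No check failed. One reading disagreed slightly: the wrist camera put the empty pedal's top about 3 mm higher than predicted before the grasp. It had no effect on the grip.

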